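# Lock the foam tile stacks into the classroom rack

## Robot

A 6-joint arm with a two-finger parallel gripper is mounted at the origin on the work surface. World frame = base frame: x ahead of the robot, y to its left, z up, the work surface at z = 0. Lengths are in m, angles in degrees, forces in N, time in s.
With the tool pointing down it reaches from about 0.275 to 0.825 m from the base axis. Payload 5.2 kg.
Tool frame: the origin (TCP) lies at the very end of the fingers, on their centre line; the grasp point (between the pads) lies behind it (hold_point_z is the z of the grasp point in the tool frame, in m); z points along the fingers, y is the line along which they close (so a half turn about z gives the same grasp; the last joint's range is limited). The gripper opens to 93 mm and grips with 3 to 60 N. Pads are 15 mm wide; open, the fingers measure 128 mm over their backs; the gripper's body (75 mm by 188 mm) begins 65 mm behind the grasp point.
Start: joints at [55.015, 14.817, 87.949, -0, 77.235, -11.62], TCP at [0.218, 0.505, 0.219] pointing down, gripper open.
Joint ranges: [-179.93, 179.93], [-52.35, 119.4], [10.71, 147.94], [-69.91, 249.91], [12.55, 155.21], [-178.61, 178.61]. Speed limits (degrees/s): [147.25, 147.25, 180, 180, 180, 180].

## Interface

Orientations are given as [roll, pitch, yaw] about the fixed x, y, z axes, in that order (R = Rz(yaw) Ry(pitch) Rx(roll)).
In Python, from rig import move_to, servo_line, goto_joints, command_gripper, pause, inverse_kinematics, get_state, snapshot, Unreachable, job_done, hold_point_z gives the robot as it stands. Calls block until the motion is done:
- move_to(position, orientation): joint-space move of the TCP to a pose.
- servo_line(position, attitude=None, v=0.15, contact_N=None): straight line of the TCP; attitude=None keeps the orientation; v is the mean speed in m/s. With contact_N (N) it stops when the force on the tool has changed by that much, and returns True; else False.
- goto_joints(angles): joint-space move.
- command_gripper(opening): opening from 0.0 (shut) to 1.0 (fully open); the grip force is fixed at half the most; returns when the fingers have stopped.
- pause(seconds).
- inverse_kinematics(position, orientation): joint angles nearest the present ones, or None.
- get_state(): the state.
- snapshot(name): name is "scene" or "top"; returns a dict with "frame" (384x512x3 uint8, blue, green, red), "K" (3x3 intrinsics, pixels), "distortion" ([k1, k2, p1, p2, k3] as OpenCV has them; the pictures are not rectified), "world_to_cam" (4x4, takes a point from world to camera coordinates). Camera axes: x right, y down, z forward; pixel columns grow to the right and rows downward; lengths in m; the calibration is good to about 2 mm. A picture is of the moment at which its call begins. There is no depth.
A pose or a line that the arm cannot do raises Unreachable and nothing moves.
- job_done(): hands the job in; it is judged then, once.
The state is a dict: "time_s": time; "joint_pos": joint angles; "qvel": joint speeds; "joint_torque": joint torques, N m; "eef_pos": TCP position; "tcp_rot": TCP orientation; "wrist_force": force on the tool from outside, world axes, zero at the start; "wrist_torque": the same for the moment, N m; "width": opening from 0.0 (shut) to 1.0 (fully open); "grasp_force": force on a finger pad.
Only numpy, scipy, OpenCV 4.12 (cv2) and the standard library are available. Lean on these libraries where they do the work, as an engineer would, in place of code of your own. Each camera call takes 0.05 s, during which the arm holds its last target. There are 200 camera calls.

## Task

Put every foam tile stack on the table into the bay of its own colour in the wooden rack: tilt it in so that one end of its base board goes under the fixed lip, then let it down flat. When all are in, slide the yellow-handled bar fully home over the other ends, then take the big hex key from its slanted stand, flip it so that its short arm goes down into the clamp bolt, and use the long arm as the lever to tighten the stiff bolt clockwise by at least a quarter turn. Leave the key lying flat in the blue tray and do not disturb the glue bottle, the yellow cup or the red foam ring.

Things in the scene. Friction and masses are not known exactly. Their poses are not given: they have to be found in the camera images.
- stack_red: A red stack of foam tiles, banded (rigid, about 0.2 kg), on a base board; may be absent. Origin at the centre of its underside, z up, x along the board. Board 84 (x) x 40 (y) x 12 mm high; on it, centred, the tiles 56 (x) x 40 (y) x 50 mm, so the board sticks out 14 mm at both x ends, which are alike; total height 62 mm. Grip it across its 40 mm width.
- stack_blue: A blue stack of foam tiles, banded (rigid, about 0.2 kg), on a base board; may be absent. Origin at the centre of its underside, z up, x along the board. Board 84 (x) x 40 (y) x 12 mm high; on it, centred, the tiles 56 (x) x 40 (y) x 50 mm, so the board sticks out 14 mm at both x ends, which are alike; total height 62 mm. Grip it across its 40 mm width.
- stack_black: A black stack of foam tiles, banded (rigid, about 0.2 kg), on a base board; may be absent. Origin at the centre of its underside, z up, x along the board. Board 84 (x) x 40 (y) x 12 mm high; on it, centred, the tiles 56 (x) x 40 (y) x 50 mm, so the board sticks out 14 mm at both x ends, which are alike; total height 62 mm. Grip it across its 40 mm width.
- rack: Fixed plywood rack, yaw varies. Origin on the table under the middle bay; x from its fixed lip (robot side) to the sliding bar (far side), z up. 8 mm base plate, x -60..110, y -175..117 mm. Bays at y = 70 (red), 0 (blue), -70 (black), 26 mm apart, between solid parts. An aluminium lip along the -x side reaches over the bays' -x ends. Grey boss 54 mm square, 48 high, at (0, -145) with the clamp bolt.
- bay_red (a point): Floor centre of the bay marked red, 8 mm above the table, axes as the rack's; a seated stack's origin is here. Pocket 88 (x) x 44 (y), 12 deep (far wall 12 high, x 44..56). Lip at x -56..-35, underside 16 above the floor, 5 thick: it leaves 79 free, so the 84 board must enter tilted 10 to 14 degrees, -x end lowest: clear of the lip edge, slide it under the lip to the -x wall, then level it.
- bay_blue (a point): Floor centre of the bay marked blue, 8 mm above the table, axes as the rack's; a seated stack's origin is here. Pocket 88 (x) x 44 (y), 12 deep (far wall 12 high, x 44..56). Lip at x -56..-35, underside 16 above the floor, 5 thick: it leaves 79 free, so the 84 board must enter tilted 10 to 14 degrees, -x end lowest: clear of the lip edge, slide it under the lip to the -x wall, then level it.
- bay_black (a point): Floor centre of the bay marked black, 8 mm above the table, axes as the rack's; a seated stack's origin is here. Pocket 88 (x) x 44 (y), 12 deep (far wall 12 high, x 44..56). Lip at x -56..-35, underside 16 above the floor, 5 thick: it leaves 79 free, so the 84 board must enter tilted 10 to 14 degrees, -x end lowest: clear of the lip edge, slide it under the lip to the -x wall, then level it.
- lock_bar (a joint): Slide of the lock bar towards the rack's -x, in m: about 0 open, 0.030 fully home. It needs about 3 N and stays where left. The bar is an aluminium plate 40 (x) x 210 (y) x 6 mm, underside 15 mm above the bay floors; its near edge is at rack x = 65 mm when open and 35 mm when home, over the board ends.
- bar_handle (a point): Centre of the bar's upright yellow handle, 14 (x) x 60 (y) x 38 mm high (48 mm above the table), axes as the rack's; rack position (92 mm - joint value, 0).
- clamp_bolt (a joint): Turn of the clamp bolt in rad, growing clockwise seen from above (tightening); starts between 0 and 0.3 and turns on to 2.6 at most. Stiff: 1 N m of friction, stays where left.
- bolt_mouth (a point): Centre of the mouth of the bolt's upright hex socket, 78 mm above the table, 25 deep; head about 35 across. The point turns with the bolt: its x axis points at a hex corner (white dash), -80 degrees minus the joint value from the rack's x. The key fits six ways, 60 degrees apart, corner on corner; play about 1 mm sideways and 10 degrees of turn each way.
- bolt_floor (a point): Centre of the socket floor, 25 mm below the mouth, 53 mm above the table.
- hex_key: Dark steel L hex key, 17 mm across flats, 0.36 kg, red sleeve near the long end. Origin at the bend; x along the long arm (165 mm), -z along the short arm (65), flats face +y and -y (grip there). Short arm corners towards +x, -x and every 60 degrees; its end is a round nose 6 long, 11 across. In the bolt z is up, origin 65 above the socket floor; released, it stays there, drooping a few degrees.
- key_short_tip (a point): End of the key's short arm, (0, 0, -65 mm) in the key's frame.
- key_mid (a point): Point (60, 0, -12 mm) in the key's frame, near its centre of mass.
- key_stand: Fixed wooden stand; a slanted pocket holds the last 55 mm of the key's long arm, which points 60 degrees below level; the short arm sticks out on top, 30 degrees below level. Pull the key out along its long arm. Origin on the table, x the level direction of the long arm (roughly world -y). Base x -25..75, 75 wide; pocket mouth about 75 high; key bend at (-52, 0, 169) mm.
- key_tray: Fixed shallow blue tray, 150 (x) x 235 (y) mm outside, 18 mm high, 4 mm walls and floor; origin at the centre of its underside.
- glue_bottle: White bottle with red cap, 52 mm across, 130 mm high; origin at its underside. Leave alone.
- pencil_cup: Yellow cup, 76 mm across, 95 mm high; origin at its underside. Leave alone.
- foam_ring: Red foam ring lying flat, 68 mm across, 12 mm high; origin at its underside. Leave alone.
Things that resemble listed ones, but are neither listed nor needed, are in the scene too. Of the things like the stack_blue, leave any that is turquoise; of the rest the smaller one is meant. Of the things shaped like the hex_key, the steel one is meant.

How it is judged:
By the outcome, as a careful person would: the job done as asked, in the order asked, and still so for the second after the job is handed in, with the robot touching nothing.
Of stack_red, stack_blue, stack_black only 2 to 3 are there at a start; the rules pass over those that are not, and their reading is None.
At some moment in a run one of stack_red, stack_blue, stack_black may be knocked a few centimetres aside while the robot is not near it.
It also fails if it takes over 210 s, if anything falls off the work surface, if the arm or the gripper's body presses on something with over 40 N, if the wrist force passes 120 N, or if a joint passes its speed limit or range.

## Working session

There is one attempt and no reset: what is moved stays moved. The work goes in short steps, each a Python script; the robot and the scene stay as the last script left them, time stands still between calls to the robot, and variables do not carry over. Pictures are saved under pics/ and viewed, at most 14 in all, crops included, and the job is handed in when it is done.

```bash
ls; mkdir -p pics
python3 - <<'E'
from rig import *
import cv2, pickle
d={}
for n in ("scene","top"):
    s=snapshot(n); d[n]=s
    cv2.imwrite(f"pics/{n}0.png",cv2.resize(s["frame"],(800,600),interpolation=cv2.INTER_CUBIC))
    print(n,s["K"],s["distortion"],s["world_to_cam"])
pickle.dump(d,open("s0.pkl","wb"))
print(get_state(),hold_point_z)
E
```

```text
pics
scene [[481.64142428   0.         257.57948967]
 [  0.         481.64142428 199.70644895]
 [  0.           0.           1.        ]] [-0.19367534  0.          0.          0.          0.        ] [[ 0.63326891  0.77382731 -0.01271912 -0.3024603 ]
 [ 0.61326677 -0.51176205 -0.60166724 -0.22768513]
 [-0.47209571  0.37321695 -0.79864557  1.87407973]
 [ 0.          0.          0.          1.        ]]
top [[449.09220614   0.         250.46826762]
 [  0.         449.09220614 185.10535027]
 [  0.           0.           1.        ]] [-0.07067877  0.          0.          0.          0.        ] [[-0.0161031  -0.99966437 -0.02029382 -0.00494227]
 [-0.9821805   0.01961593 -0.18691356  0.53089703]
 [ 0.18724891  0.01692231 -0.98216673  1.23685286]
 [ 0.          0.          0.          1.        ]]
{'time_s': 0.1, 'joint_pos': array([ 5.50156975e+01,  1.48550415e+01,  8.80018931e+01, -1.43192012e-04,
        7.72345684e+01, -1.16186025e+01]), 'qvel': array([ 0.00407082, -0.074085  , -0.11324244,  0.01323231,  0.10438916,
        0.01525446]), 'joint_torque': array([ 2.83983900e-03, -4.38203073e+01, -2.84646159e+01,  7.19544757e-02,
        3.62103805e-02, -1.03600767e-04]), 'eef_pos': array([0.21782638, 0.50451775, 0.21792164]), 'tcp_rot': array([-1.79910344e+02, -1.82916063e-02,  1.56634317e+02]), 'wrist_force': array([0.23247901, 0.45053841, 0.31823286]), 'wrist_torque': array([-0.03652791, -0.02625396, -0.00194889]), 'grasp_force': 0.0, 'width': 1.0010004072650922} -0.0188
```

View pics/scene0.png

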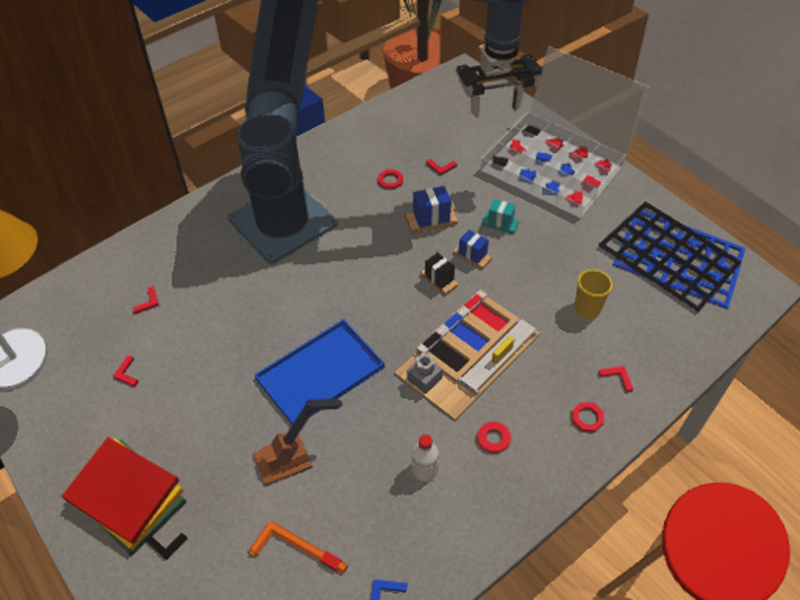

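View pics/top0.png

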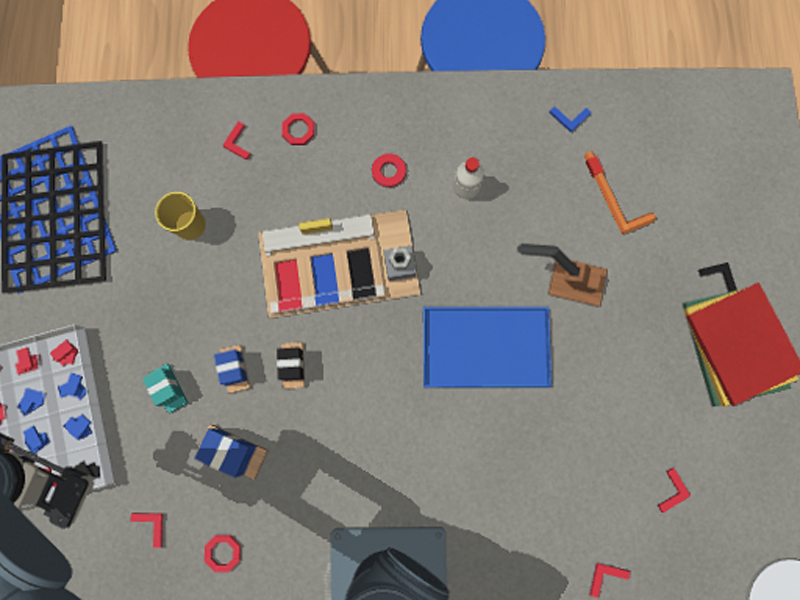

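The scene shows the blue candidates: large blue (top 225,452), turquoise (165,387) and small blue (231,368). The small blue one is meant. The black stack is at (291,364) and no red stack is on the table. The keys are dark steel in the stand (555,255), orange (620,195) and a small black one (718,272). The steel one in the stand is meant. Next I'll look at enlarged crops.

Run:
```python
import cv2,pickle,numpy as np
d=pickle.load(open("s0.pkl","rb"))
t=d["top"]["frame"];s=d["scene"]["frame"]
def crop(im,x,y,w,h,k,step=10):
    c=cv2.resize(im[y:y+h,x:x+w],None,fx=k,fy=k,interpolation=cv2.INTER_CUBIC)
    for i in range(0,w):
        if (x+i)%step==0:
            cv2.line(c,(i*k,0),(i*k,5),(0,255,255),1);cv2.putText(c,str(x+i),(i*k,14),0,.35,(0,255,255),1)
    for j in range(0,h):
        if (y+j)%step==0:
            cv2.line(c,(0,j*k),(5,j*k),(0,255,255),1);cv2.putText(c,str(y+j),(6,j*k+4),0,.35,(0,255,255),1)
    return c
cv2.imwrite("pics/c1.png",crop(t,130,130,150,120,5))
a=crop(t,325,145,70,60,8);b=crop(s,160,240,70,75,8)
c=np.zeros((600,800,3),np.uint8);c[:480,:400]=a[:,:400] ;c[:600,400:]=b[:600,:400]
c=np.zeros((600,800,3),np.uint8)
a=crop(t,325,150,66,50,6);b=crop(s,160,245,66,70,6);e=crop(t,240,150,36,45,4)
c[:300,:396]=a;c[:420,400:796]=b
e=crop(t,245,150,32,34,8);c[302:302+272,:256]=e
cv2.imwrite("pics/c2.png",c)
```

```text
(no output)
```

View pics/c1.png

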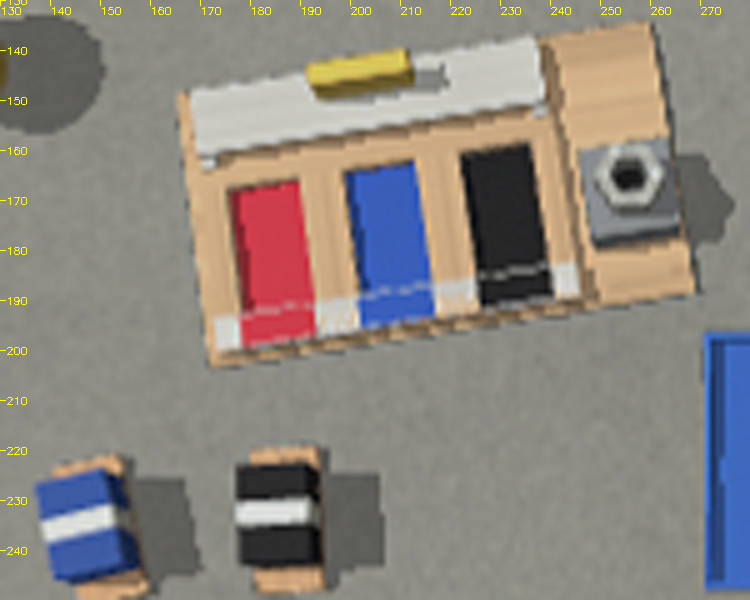

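View pics/c2.png

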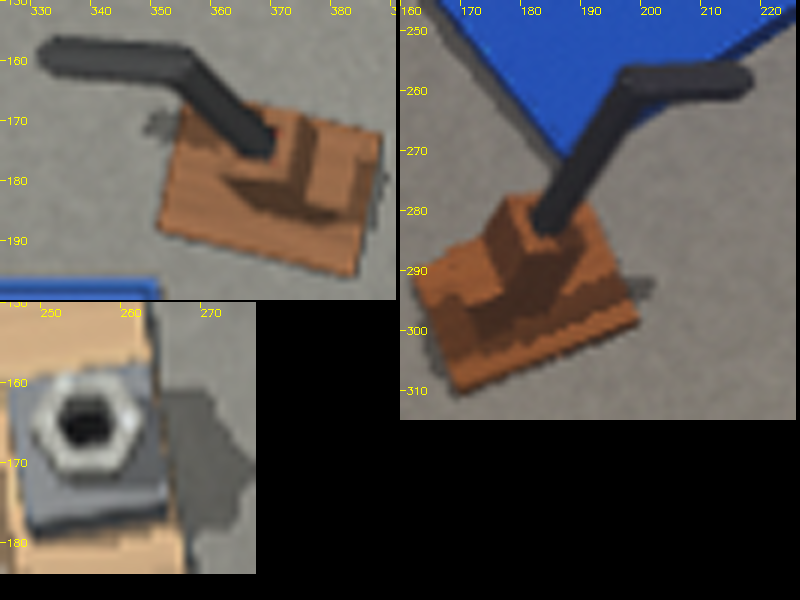

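```bash
cat > h.py <<'E'
import numpy as np, cv2, pickle
from scipy.optimize import least_squares
from scipy.spatial.transform import Rotation as Ro
def proj(cam,P):
    P=np.asarray(P,float).reshape(-1,3);T=cam["world_to_cam"]
    return cv2.projectPoints(P,cv2.Rodrigues(T[:3,:3])[0],T[:3,3],cam["K"],np.array(cam["distortion"]))[0].reshape(-1,2)
def pl(p,P):  # planar pose -> world
    c,s=np.cos(p[2]),np.sin(p[2]);P=np.asarray(P,float)
    return np.c_[p[0]+c*P[:,0]-s*P[:,1],p[1]+s*P[:,0]+c*P[:,1],P[:,2]]
def fit(obs,p0):  # obs: list of (cam, pts_model(mm), px)
    f=lambda p:np.concatenate([(proj(c,pl(p,np.array(P)/1000.))-np.array(q)).ravel() for c,P,q in obs])
    r=least_squares(f,p0,loss="soft_l1");return r.x,f(r.x).reshape(-1,2)
def cr(pts,x0,y0,k,u0=0,v0=0): # crop px -> image px
    return [((u-u0+.5)/k-.5+x0,(v-v0+.5)/k-.5+y0) for u,v in pts]
E
cat > fit0.py <<'E'
from h import *
d=pickle.load(open("s0.pkl","rb"));T,S=d["top"],d["scene"]
c1=lambda p:cr(p,130,130,5)
rk,e=fit([(T,[(110,117,8),(110,-175,8),(-60,-175,0),(-60,117,0),(0,-145,78)],c1([(178,92),(652,23),(697,293),(212,367)])+cr([(88,422)],245,150,8,0,302))],[.5,0,.15])
print("rack",rk,np.degrees(rk[2]),e.round(1).tolist())
M=[(28,20,62),(28,-20,62),(-28,-20,62),(-28,20,62),(42,-20,12),(-42,-20,12)]
res={"rack":rk}
for n,q,y0 in (("blue",[(36,486),(113,470),(131,570),(57,584),(120,455),(148,590)],.2),("black",[(237,465),(312,465),(312,565),(239,563),(318,447),(324,590)],.1)):
    p,e=fit([(T,M,c1(q))],[.35,y0,.1]);res[n]=p;print(n,p,np.degrees(p[2]),e.round(1).tolist())
K=[(-52,0,169),(-108.3,0,136.5),(3,0,73.7)]
st,e=fit([(T,K,cr([(183,65),(42,55),(258,145)],325,150,6)),(S,K,cr([(625,80),(748,80),(545,225)],160,245,6,400,0))],[.5,-.4,-1.6])
print("stand",st,np.degrees(st[2]),e.round(1).tolist());res["stand"]=st
tr,e=fit([(T,[(75,117.5,18),(75,-117.5,18),(-75,-117.5,18),(-75,117.5,18)],[(a/1.5625-.2,b/1.5625-.2) for a,b in [(424,308),(549,307),(551,387),(425,387)]])],[.4,-.2,0])
print("tray",tr,e.round(1).tolist());res["tray"]=tr
pickle.dump(res,open("res.pkl","wb"))
# overlay check on scene view
f=S["frame"];k=4;x0,y0=155,110
im=cv2.resize(f[y0:y0+195-45,x0:x0+200],None,fx=k,fy=k,interpolation=cv2.INTER_CUBIC)
def draw(P,col=(0,255,255)):
    for u,v in proj(S,P): cv2.circle(im,(int((u-x0+.5)*k),int((v-y0+.5)*k)),2,col,-1)
B=[(a,b,z) for a in(-42,42) for b in(-20,20) for z in (0,12)]+M[:4]
for n in("blue","black"): draw(pl(res[n],np.array(B)/1000.))
draw(pl(rk,np.array([(110,117,8),(110,-175,8),(-60,-175,8),(-60,117,8),(0,-145,78),(99,30,48),(99,-30,48),(85,30,48),(85,-30,48)])/1000.),(0,255,0))
draw(pl(st,np.array(K)/1000.),(255,0,255));draw(pl(tr,np.array([(75,117.5,18),(75,-117.5,18),(-75,-117.5,18),(-75,117.5,18)])/1000.))
cv2.imwrite("pics/ov.png",im)
E
python3 fit0.py
```

```text
rack [0.56499723 0.11294864 0.13236025] 7.583683895732119 [[-0.2, -0.1], [0.3, -0.7], [-0.0, 0.4], [-0.1, 0.2], [0.2, 0.0]]
blue [0.39222166 0.28058768 0.22463167] 12.870446617039788 [[0.4, 0.1], [-1.2, -0.1], [-0.8, -0.7], [0.1, -0.1], [0.5, 0.0], [0.7, 1.1]]
black [0.39768434 0.17216462 0.02493037] 1.4284052655626998 [[0.2, 0.0], [-0.6, -0.5], [-0.3, -0.5], [0.1, 0.5], [0.6, 0.1], [0.0, 0.4]]
stand [ 0.55401223 -0.34204829 -1.83775623] -105.29567590716215 [[0.0, 0.3], [0.6, -0.2], [-0.5, -0.3], [0.4, 0.9], [-0.8, -0.4], [0.3, -0.8]]
tray [ 0.425395   -0.18922021 -0.0172916 ] [[-0.3, -0.6], [0.1, -0.2], [0.8, 0.3], [-0.6, 0.5]]
```

View pics/ov.png

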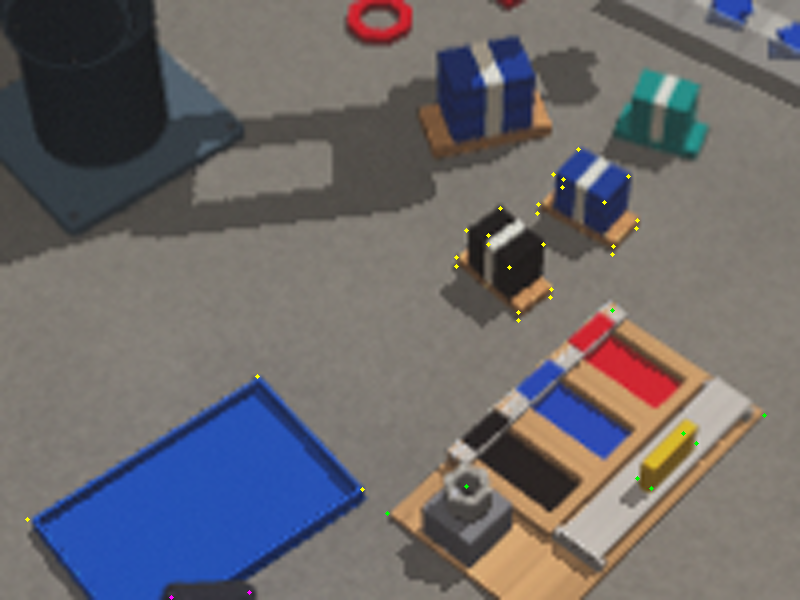

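Reprojection into the scene view agrees to about 1–2 px: rack corners at (388,514) and (764,414), bolt hole at (466,487), and both stacks. I'll start with blue.

```bash
cat >> h.py <<'E'
from rig import *
res=pickle.load(open("res.pkl","rb"))
def Tm(R,t): M=np.eye(4);M[:3,:3]=R;M[:3,3]=t;return M
def planar(p,z=0): return Tm(Ro.from_euler("z",p[2]).as_matrix(),[p[0],p[1],z])
def pr(M): return M[:3,3].tolist(),Ro.from_matrix(M[:3,:3]).as_euler("xyz",degrees=True).tolist()
FL=Ro.from_euler("x",180).as_matrix() if False else Ro.from_euler("x",np.pi).as_matrix()
HG=.028
GR=Tm(FL,[0,0,HG])            # tool in stack frame
Rk=planar(res["rack"])
def stack_in_bay(yb,cx,cz,th): # pose by -x bottom corner (mm, above bay floor), tilt deg
    R=Ro.from_euler("y",-th,degrees=True).as_matrix()
    c=np.array([cx,yb,8+cz])/1e3
    return Rk@Tm(R,c-R@np.array([-.042,0,0]))@GR
def where(): s=get_state();return s["eef_pos"],s["wrist_force"]
def pick(p):
    M=planar(p)@GR;q,o=pr(M)
    move_to([q[0],q[1],.16],o);command_gripper(1.0);servo_line(q,v=.12);command_gripper(0.0)
    s=get_state();print("grip",s["width"]*93,s["grasp_force"]);servo_line([q[0],q[1],.16],v=.15)
def seat(yb):
    move_to(*pr(stack_in_bay(yb,-28,70,0)))
    servo_line(*pr(stack_in_bay(yb,-28,40,12)),v=.1)
    servo_line(*pr(stack_in_bay(yb,-28,6,12)),v=.1); pause(.2)
    c=servo_line(*pr(stack_in_bay(yb,-28,-4,12)),v=.015,contact_N=4);print("down",c,where())
    z=get_state()["eef_pos"][2]-pr(stack_in_bay(yb,-28,0,12))[0][2];z=z*1e3+1;print("z",z)
    servo_line(*pr(stack_in_bay(yb,-28,z,12)),v=.03);pause(.2)
    c=servo_line(*pr(stack_in_bay(yb,-48,z,12)),v=.02,contact_N=4)
    q=np.linalg.inv(Rk)@np.r_[get_state()["eef_pos"],1];q0=np.linalg.inv(Rk)@np.r_[pr(stack_in_bay(yb,-28,z,12))[0],1]
    cx=-28+(q-q0)[0]*1e3;print("slide",c,"cx",cx,where());return cx,z
E
python3 - <<'E'
from h import *
pick(res["blue"]); cx,z=seat(0); pickle.dump((cx,z),open("c.pkl","wb"))
s=snapshot("scene");k=4;cv2.imwrite("pics/b1.png",cv2.resize(s["frame"][110:260,155:355],None,fx=4,fy=4,interpolation=2))
print(get_state()["time_s"])
E
```

```text
grip 39.994685044668444 29.99503254890442
down True (array([0.57246034, 0.1139245 , 0.04356222]), array([1.18675414, 0.47047472, 4.77598685]))
z 0.44180073245793283
slide True cx -43.13301951914647 (array([0.55719691, 0.11188596, 0.04463343]), array([ 2.35723851,  0.3626085 , -0.4362362 ]))
9.0417
```

View pics/b1.png

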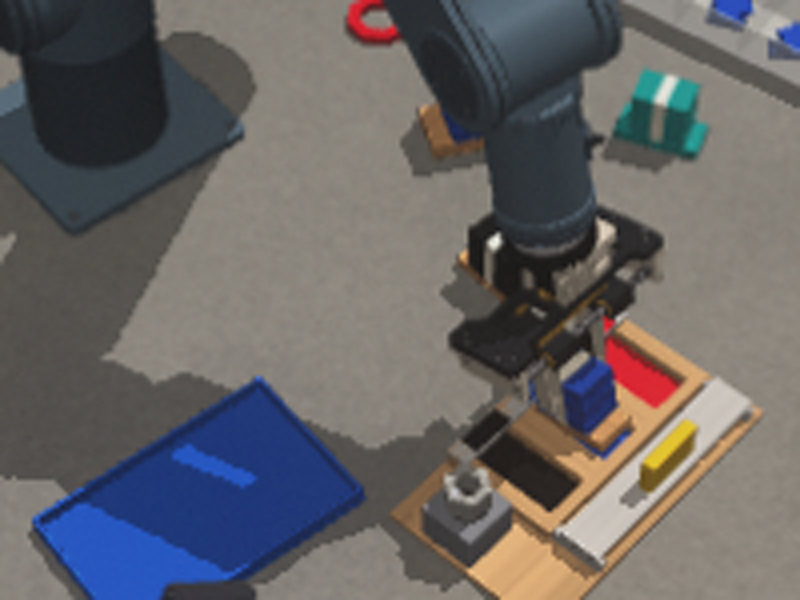

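The board (600,430) is under the lip with its far end raised. The wall contact is as expected, so I'll level it and release.

```bash
cat >> h.py <<'E'
def level(yb,cx,z):
    for t in (9,6,3,1.0,0):
        servo_line(*pr(stack_in_bay(yb,cx+.6,z-.8,t)),v=.03)
    pause(.2);print("level",where())
    c=servo_line(*pr(stack_in_bay(yb,cx+.6,z-4,0)),v=.015,contact_N=6);print(c,where())
    command_gripper(.55);q,o=pr(stack_in_bay(yb,cx,90,0));servo_line(q,v=.12)
E
python3 - <<'E'
from h import *
cx,z=pickle.load(open("c.pkl","rb"));level(0,cx,z)
q,o=pr(stack_in_bay(70,-28,120,0));q=[.45,.4,.25];move_to(q,o)
d={n:snapshot(n) for n in("top","scene")};pickle.dump(d,open("s1.pkl","wb"));print(get_state()["time_s"])
a=cv2.resize(d["top"]["frame"][130:255,130:280],None,fx=3.2,fy=3.2,interpolation=2)
b=cv2.resize(d["scene"]["frame"][110:260,225:350],None,fx=3.2,fy=3.2,interpolation=2)
im=np.zeros((600,800,3),np.uint8);b=b[:480];im[:400,:480]=a;im[:480,480:800]=b[:,:320];cv2.imwrite("pics/b2.png",im)
E
```

```text
level (array([0.56349524, 0.11298566, 0.03606187]), array([-2.89933642, -0.63356197,  6.16487111]))
True (array([0.56342882, 0.11301476, 0.03602688]), array([-1.75860903, -0.20369759,  4.40860342]))
13.45
```

View pics/b2.png

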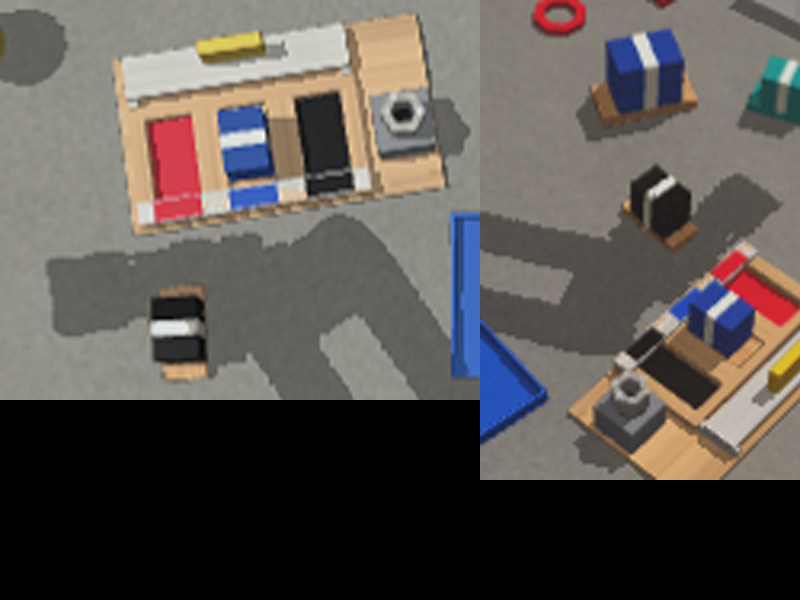

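Blue is seated flat at (245,140) and black at (180,330) hasn't moved. Next is black, then the bar.

Run:
```python
from h import *
pick(res["black"]); cx,z=seat(-70)
if -46<cx<-39.5 and abs(z)<4: level(-70,cx,z)
q=pr(Rk@Tm(FL,[.2,.22,.2]))
move_to(*q)
d={n:snapshot(n) for n in("top","scene")};pickle.dump(d,open("s2.pkl","wb"));print(get_state()["time_s"])
a=cv2.resize(d["top"]["frame"][130:255,130:280],None,fx=3.2,fy=3.2,interpolation=2)
b=cv2.resize(d["scene"]["frame"][110:260,225:350],None,fx=3.2,fy=3.2,interpolation=2)
im=np.zeros((600,800,3),np.uint8);im[:400,:480]=a;im[:480,480:800]=b[:,:320];cv2.imwrite("pics/b3.png",im)
```

```text
grip 39.8666176298985 29.87935870885849
down True (array([0.58184458, 0.04436428, 0.0436824 ]), array([ 0.56449758, -1.09740516,  4.07666688]))
z 0.5619773116722062
slide True cx -41.57267767561654 (array([0.56798806, 0.04265709, 0.04475256]), array([ 3.15727765,  0.48653855, -1.22273122]))
level (array([0.5742137 , 0.04389444, 0.03605539]), array([-2.43110884, -0.3590519 ,  5.80983017]))
True (array([0.57421489, 0.04394821, 0.03599369]), array([-2.2411549 ,  0.37523192,  4.37882417]))
26.625
```

View pics/b3.png

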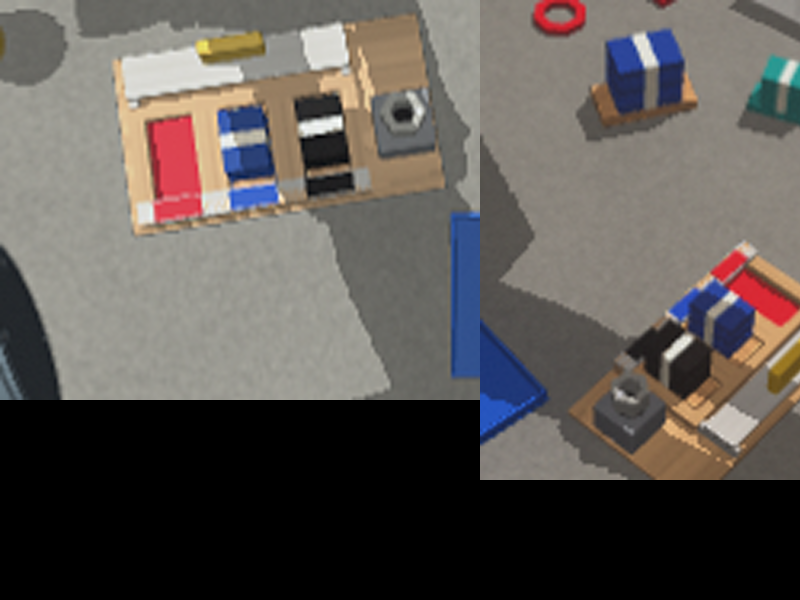

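Both stacks are seated (blue 245,140, black 322,130). Now I'll push the bar home from the far side of the handle with the fingers shut.

Run:
```python
from h import *
P=lambda x,z:pr(Rk@Tm(FL,[x,0,z]))
command_gripper(0)
move_to(*P(.14,.2)); servo_line(*P(.14,.045),v=.15); pause(.2)
c=servo_line(*P(.055,.045),v=.04,contact_N=14);pause(.2)
q=np.linalg.inv(Rk)@np.r_[get_state()["eef_pos"],1];print(c,q,where())
servo_line(*P(q[0]+.03,.045),v=.1); servo_line(*P(q[0]+.03,.25),v=.2)
q,o=P(0,.3); move_to([.45,.3,.3],o)
d={n:snapshot(n) for n in("top","scene")};pickle.dump(d,open("s3.pkl","wb"));print(get_state()["time_s"])
im=np.zeros((600,800,3),np.uint8)
im[:450,:450]=cv2.resize(d["top"]["frame"][120:210,170:260][:90,:90],None,fx=5,fy=5,interpolation=2)
# bolt, 10x
im[:340,450:790]=cv2.resize(d["top"]["frame"][150:184,240:274],None,fx=10,fy=10,interpolation=2)
cv2.imwrite("pics/b4.png",im)
# key IK feasibility
```

```text
True [ 7.79043203e-02 -2.80216163e-04  4.45405365e-02  1.00000000e+00] (array([0.64225712, 0.12295223, 0.04454054]), array([1.48738186, 0.29103902, 0.13869801]))
34.3167
```

View pics/b4.png

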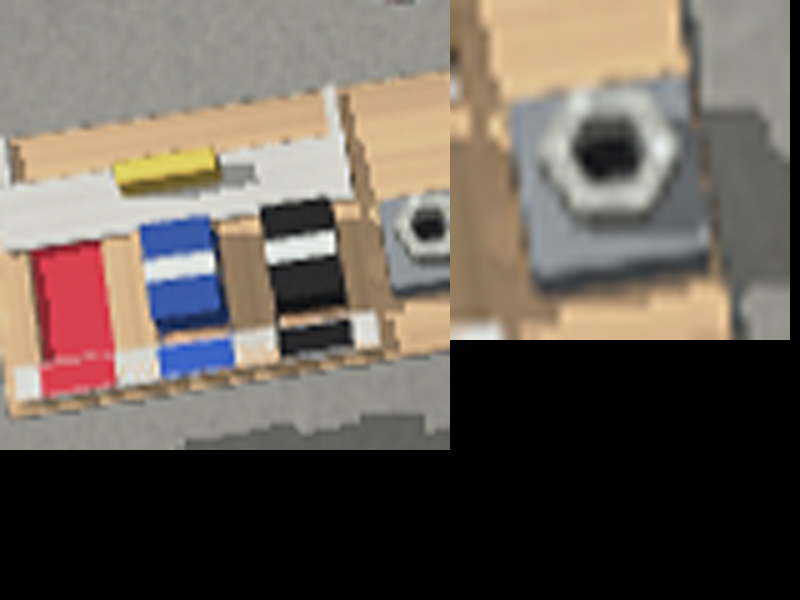

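Run:
```python
from h import *
P=lambda x,z:pr(Rk@Tm(FL,[x,0,z]))
move_to(*P(.12,.25)); servo_line(*P(.12,.045),v=.15); pause(.2)
c=servo_line(*P(.055,.045),v=.04,contact_N=25)
q=np.linalg.inv(Rk)@np.r_[get_state()["eef_pos"],1];print(c,q,where())
servo_line(*P(q[0]+.03,.045),v=.1); servo_line(*P(q[0]+.03,.25),v=.2);print(get_state()["time_s"])
d=pickle.load(open("s3.pkl","rb"));d0=pickle.load(open("s0.pkl","rb"))
b=(Rk@[0,-.145,.078,1])[:3];print("bolt",b)
ph=np.radians(np.arange(-180,180,5))
for nm,D,n in(("top3",d,"top"),("top0",d0,"top"),("sc0",d0,"scene")):
    g=D[n]["frame"].astype(np.float32).mean(2)
    from scipy.ndimage import map_coordinates as mc
    # refine centre: dark hole centroid
    def samp(c,r,z=0):
        W=np.stack([c[0]+r*np.cos(ph),c[1]+r*np.sin(ph),0*ph+.078],1);uv=proj(D[n],W);return mc(g,[uv[:,1],uv[:,0]],order=1)
    best=None
    for dx in np.arange(-.004,.0041,.0005):
        for dy in np.arange(-.004,.0041,.0005):
            c=b+[dx,dy,0];v=samp(c,.0135).mean()-samp(c,.005).mean()
            if best is None or v>best[0]: best=(v,dx,dy)
    c=b+[best[1],best[2],0]
    # hex phase: mean (inside-outside) contrast for hex apothem a
    out=[]
    for a in (.015,.016,.0175):
        for f in range(0,60,3):
            def hexr(ap):return ap/np.cos((ph-np.radians(f+30)+np.pi/6)%(np.pi/3)-np.pi/6)
            out.append((np.median(samp(c,hexr(a)-.0015)-samp(c,hexr(a)+.0025)),a,f))
    out.sort(reverse=True);print(nm,best,[(round(float(x),1),y,z) for x,y,z in out[:4]])
    m=samp(c,.0135);print("dash",[(int(np.degrees(ph[i])),int(m[i])) for i in np.argsort(-m)[:6]])
```

```text
True [ 7.80491184e-02 -9.24611426e-06  4.53302400e-02  1.00000000e+00] (array([0.64236489, 0.12323994, 0.04533024]), array([ 1.66979936,  0.17845464, -0.11403015]))
39.9
bolt [ 0.58413348 -0.03078307  0.078     ]
top3 (np.float32(141.87195), np.float64(0.0), np.float64(0.001)) [(47.1, 0.016, 36), (47.0, 0.016, 30), (46.5, 0.016, 33), (45.8, 0.016, 39)]
dash [(-85, 217), (-90, 212), (-80, 210), (-95, 207), (-75, 199), (-100, 198)]
top0 (np.float32(133.96301), np.float64(0.0), np.float64(0.001)) [(44.6, 0.016, 30), (44.2, 0.016, 36), (43.8, 0.016, 33), (43.4, 0.016, 39)]
dash [(-85, 205), (-90, 200), (-80, 199), (-95, 195), (-75, 188), (-100, 186)]
sc0 (np.float32(83.11197), np.float64(-0.0005), np.float64(0.0025000000000000005)) [(38.4, 0.0175, 39), (37.9, 0.0175, 42), (37.5, 0.0175, 36), (37.2, 0.0175, 33)]
dash [(-95, 179), (-90, 175), (-100, 173), (-85, 169), (-105, 166), (-80, 158)]
```

The second, 25 N push stopped at the same place, so the bar is at its stop. The bolt corners are at about -86° mod 60. Next I'll check IK for the key plan.

```bash
cat >> h.py <<'E'
St=planar(res["stand"])
def keyT(o,yaw,pitch=0,roll=0): # key pose: x yawed, pitched down by pitch(deg)
    return Tm(Ro.from_euler("ZYX",[yaw,pitch,roll],degrees=True).as_matrix(),o)
KS=St@Tm(Ro.from_euler("y",60,degrees=True).as_matrix(),[-.052,0,.169])  # key in stand
def toolK(s,al,sg,back=0,dz=0): # tool in key frame, grasp at (s,0,dz)
    a=np.radians(al);z=np.array([np.sin(a),0,-np.cos(a)]);y=np.array([0,sg,0.]);x=np.cross(y,z)
    return Tm(np.c_[x,y,z],np.array([s,0,dz])+z*(-hold_point_z-back))
BO=np.array([.584,-.0298,.053])
E
python3 - <<'E'
from h import *
x=Ro.from_matrix(KS[:3,:3]).as_matrix();print("key x,z axes",x[:,0],x[:,2])
for al in (0,15,30,45):
  for sg in(1,-1):
    out=[]
    G=toolK(.06,al,sg)
    for K in (KS@Tm(np.eye(3),[-.08,0,0]),KS,keyT(BO+[0,0,.115],-86),keyT(BO+[0,0,.065],-86)):
        q=inverse_kinematics(*pr(K@G));out.append(None if q is None else np.round(q).tolist())
    print(al,sg,*out,sep="\n  ")
for sg in(1,-1):
    print("lever",sg)
    for y in (-86,-120,-150,-180,-204):
        q=inverse_kinematics(*pr(keyT(BO+[0,0,.065],y)@toolK(.115,0,sg)));print("  ",y,None if q is None else np.round(q).tolist())
E
```

```text
key x,z axes [-0.13190013 -0.48228867 -0.8660254 ] [-0.22845772 -0.83534847  0.5       ]
0
  1
  [-58.0, 46.0, 69.0, 42.0, 109.0, -45.0]
  [-60.0, 53.0, 66.0, 40.0, 107.0, -49.0]
  [-19.0, 22.0, 87.0, 0.0, 70.0, -23.0]
  [-19.0, 25.0, 91.0, 0.0, 64.0, -23.0]
0
  -1
  [-58.0, 46.0, 69.0, 42.0, 109.0, 135.0]
  [-60.0, 53.0, 66.0, 40.0, 107.0, 131.0]
  [-19.0, 22.0, 87.0, -0.0, 70.0, 157.0]
  [-19.0, 25.0, 91.0, -0.0, 64.0, 157.0]
15
  1
  [-55.0, 39.0, 71.0, 34.0, 100.0, -42.0]
  [-57.0, 45.0, 70.0, 32.0, 97.0, -47.0]
  [-11.0, 22.0, 90.0, -16.0, 65.0, -9.0]
  [-11.0, 25.0, 93.0, -17.0, 59.0, -7.0]
15
  -1
  [-55.0, 39.0, 71.0, 34.0, 100.0, 138.0]
  [-57.0, 45.0, 70.0, 32.0, 97.0, 133.0]
  [-11.0, 22.0, 90.0, -16.0, 65.0, 171.0]
  [-11.0, 25.0, 93.0, -17.0, 59.0, 173.0]
30
  1
  [-50.0, 33.0, 74.0, 24.0, 91.0, -38.0]
  [-53.0, 38.0, 75.0, 23.0, 87.0, -43.0]
  [-3.0, 24.0, 92.0, -33.0, 64.0, 8.0]
  [-3.0, 27.0, 95.0, -35.0, 59.0, 12.0]
30
  -1
  [-50.0, 33.0, 74.0, 24.0, 91.0, 142.0]
  [-53.0, 38.0, 75.0, 23.0, 87.0, 137.0]
  [-3.0, 24.0, 92.0, -33.0, 64.0, -172.0]
  [-3.0, 27.0, 95.0, -35.0, 59.0, -168.0]
45
  1
  [-44.0, 28.0, 77.0, 13.0, 82.0, -31.0]
  [-47.0, 33.0, 79.0, 13.0, 76.0, -36.0]
  [4.0, 28.0, 94.0, -50.0, 68.0, 24.0]
  [4.0, 32.0, 96.0, -52.0, 64.0, 29.0]
45
  -1
  [-44.0, 28.0, 77.0, 13.0, 82.0, 149.0]
  [-47.0, 33.0, 79.0, 13.0, 76.0, 144.0]
  [4.0, 28.0, 94.0, -50.0, 68.0, -156.0]
  [4.0, 32.0, 96.0, -52.0, 64.0, -151.0]
lever 1
   -86 [-24.0, 26.0, 88.0, 0.0, 65.0, -28.0]
   -120 [-26.0, 20.0, 98.0, -0.0, 61.0, 4.0]
   -150 [-23.0, 16.0, 105.0, -0.0, 59.0, 37.0]
   -180 [-17.0, 14.0, 108.0, -0.0, 58.0, 73.0]
   -204 [-11.0, 15.0, 107.0, -0.0, 59.0, 103.0]
lever -1
   -86 [-24.0, 26.0, 88.0, -0.0, 65.0, 152.0]
   -120 [-26.0, 20.0, 98.0, 0.0, 61.0, -176.0]
   -150 [-23.0, 16.0, 105.0, 0.0, 59.0, -143.0]
   -180 [-17.0, 14.0, 108.0, -0.0, 58.0, -107.0]
   -204 [-11.0, 15.0, 107.0, 0.0, 59.0, -77.0]
```

```bash
cat >> h.py <<'E'
AL=20;G=toolK(.06,AL,1)
def shoot(tag,K):
    d={n:snapshot(n) for n in("top","scene")};pickle.dump(d,open(tag+".pkl","wb"))
    im=np.zeros((600,800,3),np.uint8);k=8
    pts=K@np.array([[0,0,0,1],[0,0,-.065,1],[.06,0,0,1],[.16,0,0,1]]).T
    for i,n in enumerate(("top","scene")):
        uv=proj(d[n],pts[:3].T);c=uv[:2].mean(0).astype(int);x0,y0=c-[25,37]
        s=cv2.resize(d[n]["frame"][y0:y0+75,x0:x0+50],None,fx=k,fy=k,interpolation=2)
        for (u,v) in uv[:2]:cv2.drawMarker(s,(int((u-x0+.5)*k),int((v-y0+.5)*k)),(0,255,255),0,10,1)
        im[:600,400*i:400*i+400]=s;print(n,"crop",x0,y0,"pred",uv[:2].round(1).tolist())
    cv2.imwrite(f"pics/{tag}.png",im)
E
python3 - <<'E'
from h import *
move_to([.5,-.2,.3],[180,0,-90]) if False else None
command_gripper(.5)
q0=pr(KS@toolK(.06,AL,1,back=.09)); print(np.round(inverse_kinematics(*q0)))
move_to(*q0); servo_line(*pr(KS@G),v=.1); command_gripper(0)
s=get_state();print("grip",s["width"]*93,s["grasp_force"],s["wrist_force"])
servo_line(*pr(KS@Tm(np.eye(3),[-.09,0,0])@G),v=.08);print(where())
K=KS@Tm(np.eye(3),[-.09,0,0]);K[2,3]+=.03;servo_line(*pr(K@G),v=.15)
K=keyT(BO+[0,0,.125],-86);move_to(*pr(K@G));pause(.3)
s=get_state();print(s["width"]*93,s["wrist_force"],s["time_s"])
shoot("k1",K)
E
```

```text
[-59.  42.  62.  29. 104. -44.]
grip 16.72862198609918 29.946891367435455 [-1.18958055  0.09614189  1.11049073]
(array([ 0.57461852, -0.26592119,  0.17991944]), array([ 0.00998916, -0.77579897, -3.79230594]))
16.715457402965157 [-1.01475086  0.34735731 -3.00028983] 47.1833
top crop 230 121 pred [[255.0, 155.8], [255.3, 161.7]]
scene crop 246 181 pred [[271.6, 212.6], [271.4, 224.7]]
```

View pics/k1.png

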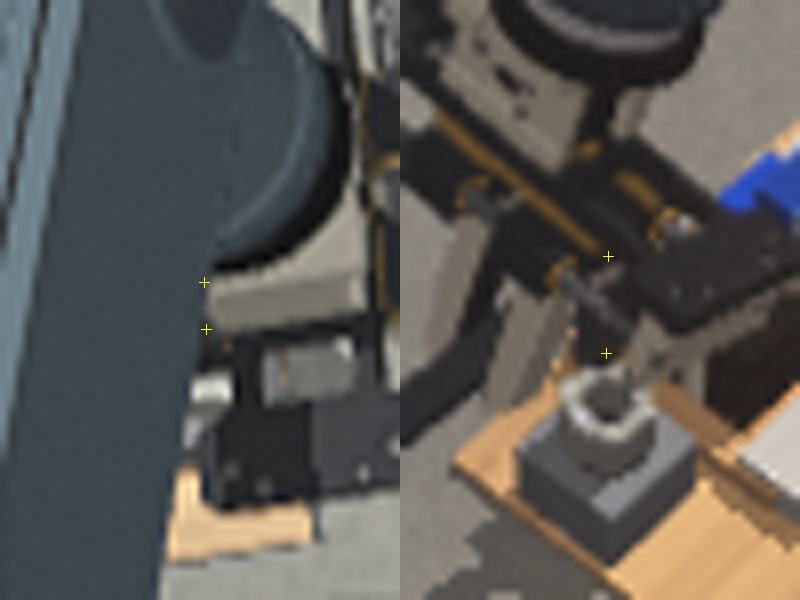

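The key is held, but the top view is blocked. The tip is barely visible in the scene view at (600,360). I'll measure it in a clearer pose with the short arm sticking out.

Run:
```python
from h import *
K=KS@Tm(np.eye(3),[-.09,0,0]);K[2,3]+=.03
K2=keyT([.56,-.16,.26],-105,60);move_to(*pr(K2@G));pause(.3)
shoot("k2",K2);pickle.dump(K2,open("K2.pkl","wb"));print(get_state()["time_s"])
```

```text
top crop 271 117 pred [[308.7, 155.8], [285.3, 153.8]]
scene crop 215 177 pred [[230.7, 214.5], [249.5, 214.3]]
48.575
```

View pics/k2.png

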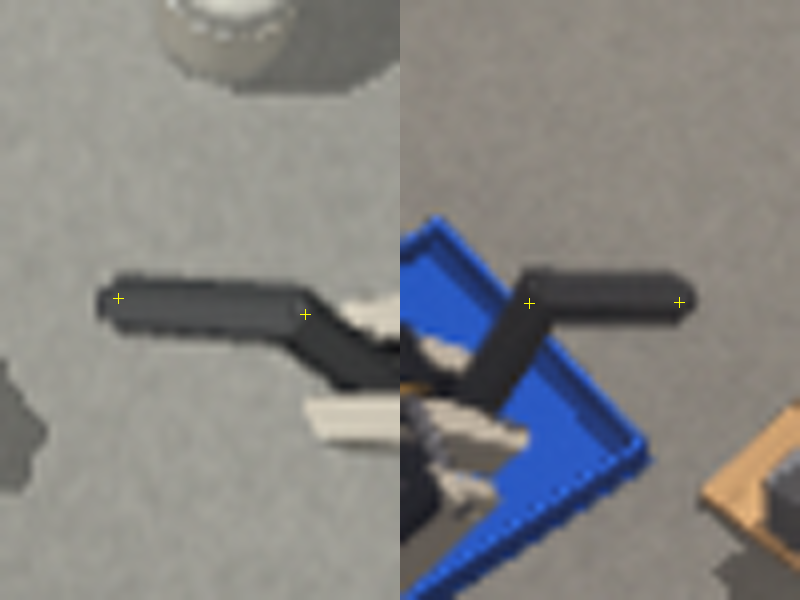

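```bash
cat > kfit.py <<'E'
from h import *
from scipy.optimize import minimize
d=pickle.load(open("k2.pkl","rb"));K2=pickle.load(open("K2.pkl","rb"))
hx=np.radians(np.arange(0,360,60));r=.0085/np.cos(np.pi/6)
ring=lambda R,z,n=hx:np.c_[R*np.cos(n),R*np.sin(n),0*n+z]
cc=np.radians(np.arange(0,360,20))
SH=np.r_[ring(r,.0),ring(r,-.059)];NO=np.r_[ring(r,-.057),ring(.0055,-.065,cc)]
c6=np.c_[r*np.sin(hx),r*np.cos(hx)]  # flats +-y for long arm: corners toward +-z
LO=np.r_[np.c_[0*hx-.006,r*np.sin(hx),r*np.cos(hx)],np.c_[0*hx+.05,r*np.sin(hx),r*np.cos(hx)]]
W={"top":(271+10,117+31,271+39,117+44),"scene":(215+13,177+30,215+39,177+43)}
ss=8
def data(n):
    x0,y0,x1,y1=W[n];b=d[n]["frame"][y0:y1,x0:x1,0].astype(float)
    return np.clip((115-b)/(115-55),0,1) if n=="top" else np.clip((105-b)/(105-50),0,1)
def ren(n,K):
    x0,y0,x1,y1=W[n];m=np.zeros(((y1-y0)*ss,(x1-x0)*ss),np.uint8)
    for P in(SH,NO,LO):
        uv=proj(d[n],(K@np.c_[P,np.ones(len(P))].T)[:3].T)
        uv=((uv-[x0,y0]+.5)*ss).astype(np.float32);cv2.fillConvexPoly(m,cv2.convexHull(np.round(uv).astype(np.int32)),1)
    return cv2.resize(m.astype(np.float32),(x1-x0,y1-y0),interpolation=cv2.INTER_AREA)
D={n:data(n) for n in W}
def KK(p): return K2@Tm(Ro.from_euler("xyz",np.array(p[3:])*1.,degrees=True).as_matrix(),np.array(p[:3])/1e3)
def cost(q):
    p=[q[0],q[1],q[2],0,q[3],q[4]]
    return sum(((ren(n,KK(p))-D[n])**2).sum() for n in W)+.02*(q[1]**2+q[4]**2)
best=min((minimize(cost,s,method="Nelder-Mead",options=dict(initial_simplex=np.array([s]+[np.array(s)+3*np.eye(5)[i] for i in range(5)]),maxiter=900)) for s in([0,0,0,0,0],[-2,0,-3,0,0],[2,1,-3,2,0.])),key=lambda o:o.fun)
print(cost([0]*5),best.fun,best.x)
for q in([*best.x],):
    for n in W: print(n,((ren(n,KK([q[0],q[1],q[2],0,q[3],q[4]]))-D[n])**2).sum())
np.save("koff.npy",best.x)
E
python3 kfit.py
```

```text
50.821568813131314 35.34342320054178 [ 0.5885817  -1.4787043  -3.62001869 -0.24703296  6.41156981]
top 27.145946180555555
scene 7.331581143465908
```

```bash
cat >> kfit.py <<'E'
q=best.x
print(d["top"]["frame"][148:161,281:310,0])
print((ren("top",KK([q[0],q[1],q[2],0,q[3],q[4]]))*9).astype(int))
E
python3 kfit.py | sed -e 's/  */ /g'
```

```text
50.821568813131314 35.34342320054178 [ 0.5885817 -1.4787043 -3.62001869 -0.24703296 6.41156981]
top 27.145946180555555
scene 7.331581143465908
[[147 149 147 148 147 149 150 154 150 146 147 148 147 148 150 151 151 150
 151 150 150 149 149 151 149 148 149 150 147]
 [145 144 146 147 148 151 150 153 152 150 152 152 150 152 151 150 150 150
 148 149 150 145 145 149 147 144 146 150 150]
 [146 143 149 151 144 140 138 138 145 146 148 147 147 155 152 149 149 150
 149 147 149 149 149 147 147 145 148 150 149]
 [145 143 152 156 117 97 98 97 114 115 115 115 116 133 130 129 130 134
 131 132 135 137 138 137 139 138 139 144 145]
 [146 146 139 133 81 67 69 70 69 68 68 68 69 68 68 66 68 83
 82 83 81 84 98 101 104 103 104 120 130]
 [147 148 96 71 74 73 74 75 74 75 73 73 75 72 73 73 72 72
 70 71 71 70 71 70 71 73 71 69 69]
 [149 148 76 80 81 80 81 81 80 81 80 80 80 78 78 78 78 77
 77 75 76 75 75 75 74 75 72 75 53]
 [149 149 71 79 82 82 82 83 83 83 83 82 83 83 84 84 82 83
 84 82 83 82 80 81 81 80 72 90 68]
 [148 149 87 91 81 83 83 84 82 83 83 84 83 83 83 83 83 83
 83 82 83 82 83 84 83 82 71 75 61]
 [150 1
[... 502 characters left out ...]
0 0 0 0 0 0 0 0 0 0 0 0 0 0]
 [0 0 0 0 0 0 0 0 0 0 0 0 0 0 0 0 0 0 0 0 0 0 0 0 0 0 0 0 0]
 [0 0 0 0 0 6 5 5 4 3 2 2 1 0 0 0 0 0 0 0 0 0 0 0 0 0 0 0 0]
 [0 0 0 2 7 9 9 9 9 9 9 9 9 9 9 8 7 6 5 5 4 3 3 2 1 1 1 0 0]
 [0 0 1 8 9 9 9 9 9 9 9 9 9 9 9 9 9 9 9 9 9 9 9 9 9 9 9 9 7]
 [0 0 4 9 9 9 9 9 9 9 9 9 9 9 9 9 9 9 9 9 9 9 9 9 9 9 9 9 9]
 [0 0 5 9 9 9 9 9 9 9 9 9 9 9 9 9 9 9 9 9 9 9 9 9 9 9 9 9 9]
 [0 0 2 9 9 9 9 9 9 9 9 9 9 9 9 9 9 9 9 9 9 9 9 9 9 9 9 9 9]
 [0 0 0 2 8 9 9 9 9 9 9 9 9 9 9 9 9 9 9 9 9 9 9 9 9 9 9 9 9]
 [0 0 0 0 1 5 8 9 9 9 9 9 9 9 9 9 9 9 9 9 9 9 9 9 9 9 9 9 9]
 [0 0 0 0 0 0 0 0 0 1 2 3 4 4 5 6 7 7 9 9 9 9 9 9 9 9 9 9 9]
 [0 0 0 0 0 0 0 0 0 0 0 0 0 0 0 0 0 0 0 0 1 2 3 3 4 6 9 9 9]]
```

```bash
sed -i 's|return np.clip.*|return np.clip((145-b)/(145-90),0,1) if n=="top" else np.clip((np.median(d[n]["frame"][177:200,240:260,0])-5-b)/60,0,1)|; /^q=best/,$d' kfit.py; python3 kfit.py
```

```text
29.966310548668503 3.324694543595903 [-1.39479288 -1.44373517 -4.13941601 -1.16266188  2.53735133]
top 1.5646423037190083
scene 1.5896017795138886
```

```bash
cat >> h.py <<'E'
def OFF():
    q=np.load("koff.npy");return Tm(Ro.from_euler("xyz",[0,q[3],q[4]/2],degrees=True).as_matrix(),q[:3]/1e3)
def KT(o,yaw): return keyT(o,yaw)@np.linalg.inv(OFF())@G
E
python3 - <<'E'
from h import *
Y=-86
move_to(*pr(KT(BO+[0,0,.13],Y)));servo_line(*pr(KT(BO+[0,0,.065+.032],Y)),v=.06);pause(.3)
f0=where()[1]
ok=False
offs=[(0,0)]+[(r*np.cos(a),r*np.sin(a)) for r in(.0015,.003) for a in np.arange(0,6.28,np.pi/3)]
for dx,dy in offs:
    b=BO+[dx,dy,0]
    if (dx,dy)!=(0,0): servo_line(*pr(KT(b+[0,0,.065+.030],Y)),v=.05);pause(.1)
    c=servo_line(*pr(KT(b+[0,0,.062],Y)),v=.025,contact_N=7)
    h=get_state()["eef_pos"][2]-pr(KT(b+[0,0,.065],Y))[0][2]
    print(round(dx*1e3,1),round(dy*1e3,1),c,"above floor mm",round(h*1e3,1),(where()[1]-f0).round(1))
    if h<.006: ok=True;break
    if get_state()["time_s"]>95: break
print(ok,get_state()["time_s"]);np.save("bo.npy",b)
K=keyT(b+[0,0,.065+h],Y);shoot("k3",K)
E
```

```text
0.0 0.0 True above floor mm 16.4 [ 1.2 -1.5  7.2]
1.5 0.0 True above floor mm 15.6 [ 0.9 -2.   7.8]
0.8 1.3 False above floor mm -2.6 [-0.8 -0.6  4.6]
True 54.475
top crop 229 126 pred [[254.8, 161.2], [255.0, 166.6]]
scene crop 246 192 pred [[271.8, 224.2], [271.6, 235.5]]
```

View pics/k3.png

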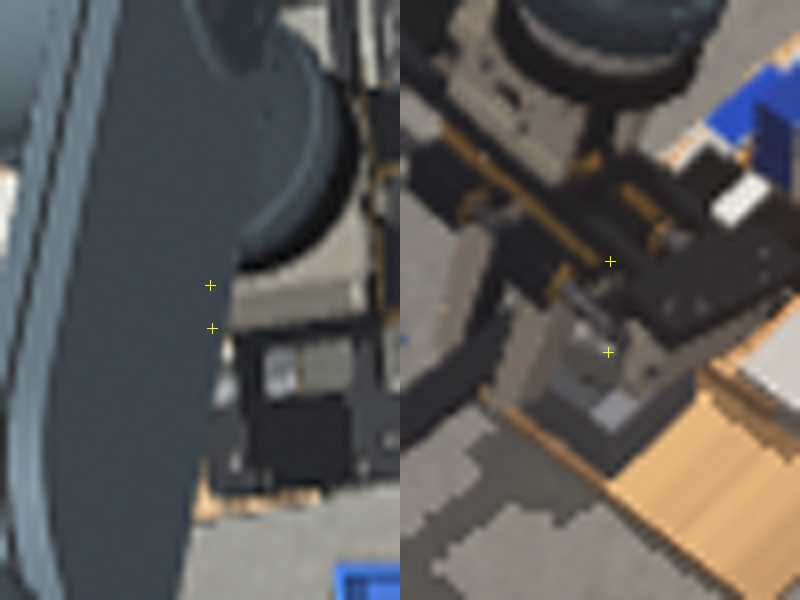

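The key is in the socket, on the floor. Now I'll regrasp it far out on the lever and turn clockwise.

Run:
```python
from h import *
b=np.load("bo.npy");C=np.array([b[0]+.0014,b[1],b[2]]);Y=-86
command_gripper(.4)
s=get_state();R=Ro.from_euler("xyz",s["tcp_rot"],degrees=True).as_matrix()
servo_line((s["eef_pos"]-R[:,2]*.075).tolist(),v=.12)
L=lambda y,back=0,dz=-.004:pr(keyT(C+[0,0,.065],y)@toolK(.115,0,1,back,dz))
move_to(*L(Y,.08));
c=servo_line(*L(Y),v=.06,contact_N=8);print("desc",c,where())
command_gripper(0);s=get_state();print("grip",s["width"]*93,s["grasp_force"],s["eef_pos"],s["wrist_force"],s["time_s"])
f0=s["wrist_force"]
y=Y
while y>Y-126:
    y-=4;servo_line(*L(y),v=.05)
    s=get_state();f=s["wrist_force"]-f0
    t=np.array([-np.sin(np.radians(y)),np.cos(np.radians(y)),0]);r=np.array([np.cos(np.radians(y)),np.sin(np.radians(y)),0])
    if (Y-y)%12==0: print(y,"tang",round(f@t,1),"rad",round(f@r,1),"z",round(f[2],1),"w",round(s["width"]*93,1))
    if np.linalg.norm(f)>60: print("stop",y,f);break
print(s["time_s"]);np.save("yend.npy",y)
```

```text
desc False (array([ 0.59448925, -0.14330926,  0.09569396]), array([0.11236148, 0.21010109, 0.46402284]))
grip 16.615257980419834 30.001351833343506 [ 0.59384466 -0.14348462  0.09523265] [-1.54652631 -0.88912327  0.81195646] 58.3833
-98 tang 5.2 rad 2.2 z 0.7 w 16.4
-110 tang 6.3 rad 1.2 z 1.8 w 16.7
-122 tang 5.9 rad 2.8 z 1.6 w 16.5
-134 tang 6.6 rad 2.3 z 1.6 w 17.0
-146 tang 7.4 rad 2.5 z 2.3 w 16.6
-158 tang 7.2 rad 3.3 z 2.2 w 16.7
-170 tang 7.6 rad 1.9 z 2.5 w 16.9
-182 tang 6.9 rad 0.2 z 2.3 w 16.6
-194 tang 7.7 rad -2.4 z 1.0 w 16.6
-206 tang 6.0 rad -4.4 z 1.6 w 16.6
68.25
```

The turn was smooth at about 7 N on a 0.115 m lever, roughly 120° in all. Next I'll regrasp near the middle, lift out and lay the key in the tray.

Run:
```python
from h import *
b=np.load("bo.npy");C=np.array([b[0]+.0014,b[1],b[2]]);y=float(np.load("yend.npy"))
def L(s,back=0,dz=-.004):return pr(keyT(C+[0,0,.065],y)@toolK(s,0,1,back,dz))
command_gripper(.4);servo_line(L(.115,.06)[0],v=.12)
servo_line(L(.055,.06)[0],v=.12);servo_line(L(.055,0,.003)[0],v=.08);command_gripper(0);pause(.1)
s=get_state();print("grip",s["width"]*93,s["grasp_force"],s["wrist_force"],s["eef_pos"])
c=servo_line(L(.055,.05)[0],v=.05,contact_N=25);print("lift",c,where());
servo_line(L(.055,.10)[0],v=.12);pause(.2);print("held",where(),get_state()["width"]*93)
Kp=lambda z,ro:keyT([.411,-.109,z],-90,0,ro)
g=toolK(.055,0,1,0,.003)
for z,ro in((.18,0),(.10,40),(.055,40)): print(np.round(inverse_kinematics(*pr(Kp(z,ro)@g))) if inverse_kinematics(*pr(Kp(z,ro)@g)) is not None else None)
print(s["time_s"])
```

```text
grip 17.08994106681908 29.51337144091667 [-7.48745097 -6.60266222  5.4779866 ] [0.53858583 0.0006072  0.10258159]
lift True (array([ 5.40029200e-01, -4.92436213e-04,  1.06892139e-01]), array([-1.08139054, -0.51592897,  1.51618891]))
held (array([0.54004193, 0.00235771, 0.19427302]), array([-0.43190585, -0.89654142, -3.01944281])) 16.377221573508578
[-36.   6. 107.  -0.  67. -36.]
[ -68.    3.  142.   69.   40. -125.]
[ -68.   13.  145.   84.   37. -145.]
71.5167
```

Run:
```python
from h import *
g=toolK(.055,0,1,0,.003)
for yaw,yb in((-90,-.109),(-270,-.27)):
  for sx in(1,-1):
    ro=sx*40*(1 if yaw==-90 else -1)
    for z in(.18,.10,.055):
        q=inverse_kinematics(*pr(keyT([.425-sx*.014,yb,z],yaw,0,ro if z<.15 else 0)@g));print(yaw,sx,z,None if q is None else np.round(q))
```

```text
-90 1 0.18 [-36.   6. 107.  -0.  67. -36.]
-90 1 0.1 [ -68.    3.  142.   69.   40. -125.]
-90 1 0.055 [ -68.   13.  145.   84.   37. -145.]
-90 -1 0.18 [-34.   9. 103.  -0.  68. -34.]
-90 -1 0.1 [-23.  39.  81. -15.  97. -20.]
-90 -1 0.055 [-23.  42.  82. -15.  93. -19.]
-270 1 0.18 [-41.   9. 104.  -0.  67. 139.]
-270 1 0.1 [-72.   7. 138.  65.  42.  54.]
-270 1 0.055 [-72.  15. 140.  78.  39.  39.]
-270 -1 0.18 [-39.  11. 101.  -0.  68. 141.]
-270 -1 0.1 [-27.  40.  79. -17.  97. 156.]
-270 -1 0.055 [-27.  44.  80. -17.  93. 158.]
```

Run:
```python
from h import *
g=toolK(.055,0,1,0,.003)
P=lambda z,ro:pr(keyT([.439,-.109,z],-90,0,ro)@g)
move_to(*P(.18,0));servo_line(*P(.12,-40),v=.12);servo_line(*P(.075,-40),v=.1);pause(.2)
c=servo_line(*P(.045,-40),v=.02,contact_N=4);print(c,where())
command_gripper(.35);pause(.3);s=get_state()
R=Ro.from_euler("xyz",s["tcp_rot"],degrees=True).as_matrix()
servo_line((s["eef_pos"]-R[:,2]*.12).tolist(),v=.06);move_to([.4,.25,.3],[180,0,0]);pause(.2)
d={n:snapshot(n) for n in("top","scene")};pickle.dump(d,open("s5.pkl","wb"));print(get_state()["time_s"])
im=np.zeros((600,800,3),np.uint8)
im[:600,:480]=0
a=cv2.resize(d["top"]["frame"][130:255,165:365],None,fx=4,fy=4,interpolation=2)[:,:800];im[:500]=a
im[500:600,:]=0
cv2.imwrite("pics/f1.png",im)
```

```text
True (array([ 0.42868759, -0.16462249,  0.04776634]), array([ 1.53889214, -1.43716818,  2.9080011 ]))
82.8583
```

View pics/f1.png

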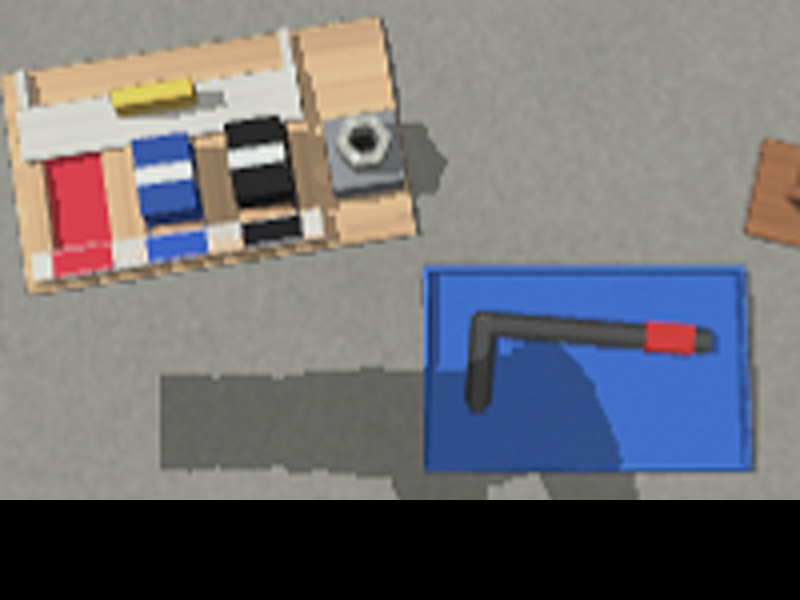

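The key lies flat inside the tray (bend 485,320; end 710,340), the stacks are seated and the bar is home. One numeric check of the bolt turn and the bystanders before handing in.

Run:
```python
from h import *
from scipy.ndimage import map_coordinates as mc
d=pickle.load(open("s5.pkl","rb"));d0=pickle.load(open("s0.pkl","rb"))
ph=np.radians(np.arange(-180,180,5));c=BO[:2]
for n in("top","scene"):
    g=d[n]["frame"].astype(np.float32).mean(2)
    W=np.stack([c[0]+.0135*np.cos(ph),c[1]+.0135*np.sin(ph),0*ph+.078],1);uv=proj(d[n],W);m=mc(g,[uv[:,1],uv[:,0]],order=1)
    print(n,[(int(np.degrees(ph[i])),int(m[i])) for i in np.argsort(-m)[:8]])
A,B=d0["top"]["frame"].astype(int),d["top"]["frame"].astype(int)
for nm,(x,y,w,h) in dict(cup=(98,120,38,36),bottle=(288,98,24,32),ring=(235,95,28,28),ring2=(178,70,26,26)).items():
    print(nm,np.abs(A-B)[y:y+h,x:x+w].mean().round(1))
x0,y0=235,150
cv2.imwrite("pics/bolt.png",np.hstack([cv2.resize(D["top"]["frame"][145:185,238:278],None,fx=10,fy=10,interpolation=2) for D in(d0,d)]))
```

```text
top [(160, 226), (155, 224), (150, 221), (165, 211), (145, 208), (140, 196), (170, 191), (90, 191)]
scene [(155, 163), (-140, 162), (160, 161), (-85, 161), (-145, 161), (-90, 161), (-135, 161), (-80, 160)]
cup 6.8
bottle 8.0
ring 7.4
ring2 7.3
```

View pics/bolt.png

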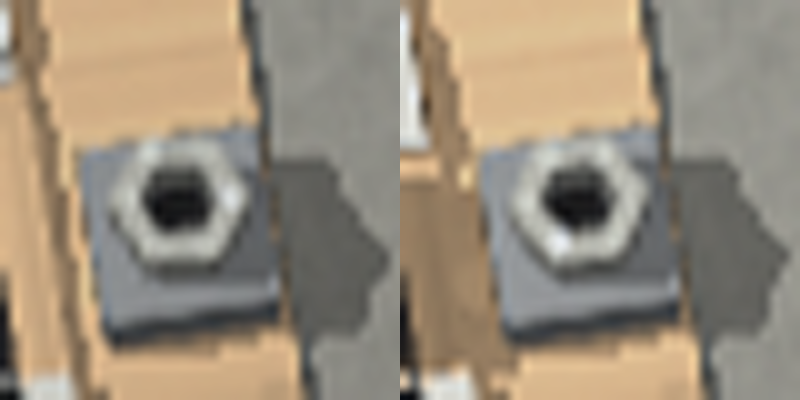

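The white dash moved from right (230,195) to lower left (560,245), which is about -87° to -203°, or 116° clockwise. The bystanders haven't moved, so I'm handing in.

```bash
python3 -c "
from rig import *
print(job_done())"
```

```text
the job is handed in; nothing more can be done
None
```

The job is done and handed in at about 83 s: the blue and black stacks are seated (no red one was on the table), the bar is home, the bolt is tightened about 116° clockwise, the key lies flat in the blue tray, and the bottle, cup and ring look unmoved in before/after images.

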